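Draw a cell cartridge tight with the dock's cam lock

TASK

Dock the white cell cartridge: slide it along its rails by the blue fin until the pin of its draw bolt stands in the open mouth of the cam, then turn the red handle bar clockwise, about half a turn, so that the brass hook catches the pin and draws the cartridge in against the rubber pads. Stop when the bar has pulled up firm: not left slack, and never forced, or the cell window cracks. Leave the timer and the brass weight where they are.

Things in the scene. Friction and masses are not known exactly. Their poses are not given: they have to be found in the camera images.
- dock: Fixed aluminium base plate, 250 x 104 x 10 mm, with two grey lipped guide rails (tops 47 mm above the worktop) for the cartridge. Origin: on the vertical cam axis, at worktop height. +x points along the rails from the cartridge to the cam, z up. The plate reaches from +50 mm (cam side) to -200 mm (cartridge side) in x
- pads (a point): Nominal point on the dock, 52 mm from the cam axis, between two rubber pads on stiff springs (22 N/mm) that the cartridge's front face meets; between them a brass ejector plunger, 4 mm proud, on a soft spring (0.3 N/mm). Pads and plunger truly stand up to 2 mm nearer or farther along x, so the cam angle at which it gets tight is not known beforehand
- cartridge: Loose white block, 70 x 60 x 30 mm, about 0.2 kg, sliding easily between the rails and under their lips (nearly 2 mm play each side). Origin: centre of its underside, 10 mm above the worktop; +x points to the cam. On top stands a blue fin to hold it by; a steel draw bolt (top 38 mm above the worktop) reaches forward from it and ends in a downward pin
- fin (a point): Middle of the blue fin on the cartridge: 12 mm thick along the cartridge's x, 36 mm wide along y, its top 67 mm and its foot 40 mm above the worktop; this point is 53 mm above the worktop, over the block's centre. Grip it from above across the 12 mm
- pin (a point): Middle of the draw bolt's downward pin (8 mm diameter), 62 mm ahead (+x) of the cartridge's origin. It stands in the cam's mouth when 27 to 31 mm from the cam axis on the cartridge's side with the cam still open (joint below 0.6); 28 mm is good. The ejector is first touched at 29 mm (27 to 31). The hook can catch a pin up to 31 mm from the axis
- hook: The cam: steel disc, 84 mm diameter, with a brass spiral ridge (the hook, 5 mm thick, top 30 mm above the worktop), a stem and a red handle bar, all turning about the vertical cam axis. Origin: on that axis at worktop height. The bar lies along the body's y axis, white mark on its +y end. At joint 0 its axes match the dock's. It stays where it is left, even under the pull
- cam (a joint): Turn of the cam in rad: 0 is open, growing clockwise seen from above, stop at 4.35; starts at 0 to 0.3. The hook's end reaches the pin at 0.65 and then draws it in 3 mm a radian. It gets tight somewhere between 2.2 and 3.7; from first touch on the pads to firm takes only about 0.2 rad, and a little more overtightens it
- bar_end (a point): Point on the marked end of the red bar, 28 mm from the cam axis, 58 mm above the worktop. Bar 80 x 12 mm, from 45 to 71 mm above the worktop; grip it or push it sideways. Push here while it moves: 1 to 2 N free, up to 5 N as the ejector yields, 7 to 8 N when firm, over 10 N overtightens (0.2 N m is firm). Once it stops, much of that relaxes into friction
- timer: White kitchen-style timer with blue buttons, 66 x 66 x 19 mm, loose on the worktop; a bystander. Origin: centre of its underside
- weight_brass: Small brass weight with a knob, 29 mm diameter, 40 mm tall, loose on the worktop; a bystander. Origin: centre of its underside
Things that resemble listed ones, but are neither listed nor needed, are in the scene too. What is shaped like the cartridge but purple is not meant.

How it is judged:
By the outcome, as a careful person would: the job done as asked, in the order asked, and still so for the second after the job is handed in, with the robot touching nothing.
It also fails if it takes over 72 s, if anything falls off the work surface, if the arm or the gripper's body presses on something with over 40 N, if the wrist force passes 120 N, or if a joint passes its speed limit or range.

ROBOT

A 6-joint arm with a two-finger parallel gripper is mounted at the origin on a cart in front of the work surface, level with it; the furniture and walls round the work are solid. World frame = base frame: x ahead of the robot, y to its left, z up, the work surface at z = 0. Lengths are in m, angles in rad, forces in N, time in s.
With the tool pointing down it reaches from about 0.375 to 0.975 m from the base axis. Payload 3.8 kg.
Tool frame: the origin (TCP) lies at the very end of the fingers, on their centre line; the grasp point (between the pads) lies 19 mm behind it; z points along the fingers, y is the line along which they close (so a half turn about z gives the same grasp; the last joint's range is limited). The gripper opens to 85 mm and grips with 20 to 120 N. Pads are 22 mm wide; open, the fingers measure 114 mm over their backs; the gripper's body (76 mm by 85 mm) begins 54 mm behind the grasp point. The pads swing forward as they close: fully open they stand 13 mm farther back than shut.
Start: joints at [1.125, 0.264, 1.604, -0, 1.274, -0.037], TCP at [0.268, 0.619, 0.231] pointing down, gripper open.
Joint ranges: [-2.63, 2.63], [-0.94, 2.18], [0.31, 2.57], [-1.31, 4.45], [0, 2.66], [-2.55, 2.55]. Speed limits (rad/s): [2.57, 2.57, 3.14, 3.14, 3.14, 3.14].

INTERFACE

Orientations are given as a rotation vector (axis times angle).
In Python, from workcell import bot gives the robot as it stands. The module is installed in compiled form; this text tells all that it offers.
- The arm moves only by the shell command python3 -m jog 'ROWS' [OPENING] [FORCE]. ROWS is one flat JSON list of numbers that holds 1 to 5 rows one after another, with no inner brackets; each row has 4 numbers: dx, dy, dz in units of 20 mm, then a turn about the tool's z in rad; each row shifts and turns the commanded pose from where the row before left it, along the tool's axes as they then stand; what a row does not reach is not made up. A row lasts 1/8 s, in which the tool goes at most 0.0625 m and 0.188 rad, less where a joint would pass 70% of its speed; a pose out of reach is approached as far as the arm can. OPENING is the opening from 0.0 (shut) to 1.0 (fully open), set as the command begins (- or left out keeps the last). The fingers move at their own pace and stop on an object; FORCE is the grip in N (left out, the last holds). Time passes only in rows, so rows that do not move let the fingers close. It prints the time, the measured TCP pose, the force, the opening and the grip force at its end. Input that does not fit is refused with a message, and nothing moves.
- bot.read_state(): the state, without advancing time (a new reading comes with each control period).
- bot.read_camera(name): name is "scene" or "side" or "wrist"; returns the picture (384x512x3 uint8, red, green, blue); there is no depth.
- bot.camera_info(name): a dict with "intrinsics" (3x3 intrinsics, pixels), "extrinsics" (4x4, takes a point from camera to world coordinates). Camera axes: x right, y down, z forward; pixel columns grow to the right and rows downward; lengths in m; the calibration is good to about 2 mm. A picture is of the moment at which its call begins: read the wrist's pose just before it. camera_info takes no time and is no camera call; for the wrist camera it gives the pose at the moment of the call.
- bot.finish_job(): hands the job in; it is judged then, once.
Trained networks look in the newest picture that a camera, given by its name, has taken for a name from the list of things; names that differ only in an ending like _2 or _b are one class to them, and where a whole thing is asked for, a point or a joint stands for the part that bears it (a point fixed in the world has none). Each returns a list of dicts, best first, with "conf" (0 to 1); they miss things now and then, are a little off and sometimes report something else, mostly with a low value. They report only what shows in the picture. A call takes as long as a camera call. They do not tell look-alikes from the thing itself.
- bot.search_frame(camera, thing): "box" ([left, top, right, bottom] in pixels, round what is visible of it).
- bot.regions_of(camera, thing): "pixels" (384x512 bool, what is visible of it) and "box" ([left, top, right, bottom] in pixels, round what is visible of it).
- bot.spot_point(camera, thing): "pixel" ([row, column] in pixels: a listed point, or the origin of a listed thing).
The state is a dict: "time": time; "q": joint angles; "joint_vel": joint speeds; "joint_torque": joint torques, N m; "tool_pos": TCP position; "tcp_rot": TCP orientation; "wrist_force": force on the tool from outside, world axes, zero at the start; "torque": the same for the moment, N m; "width": opening from 0.0 (shut) to 1.0 (fully open); "grip_force": force on a finger pad.
Only numpy, scipy, OpenCV 4.12 (cv2) and the standard library are available. Lean on these libraries where they do the work, as an engineer would, in place of code of your own. Each camera call takes 0.05 s, during which the arm holds its last target. There are 200 camera calls.

## Working session

There is one attempt and no reset: what is moved stays moved. The work goes in short steps, Python scripts to look and compute and a shell command to move; the robot and the scene stay as the last step left them, time stands still between calls to the robot, and variables do not carry over. Pictures are saved under pics/ and viewed, at most 10 in all, crops included, and the job is handed in when it is done.

```bash
mkdir -p pics; cat > h.py <<'E'
import numpy as np, cv2
from workcell import bot
from scipy.spatial.transform import Rotation as R
def save(cam,name):
    im=bot.read_camera(cam); cv2.imwrite('pics/'+name,im[:,:,::-1]); return im
def ray(cam,px,z,info=None):  # px=(row,col)-> world at height z
    i=info or bot.camera_info(cam);K=np.array(i['intrinsics']);T=np.array(i['extrinsics'])
    d=T[:3,:3]@np.linalg.solve(K,[px[1],px[0],1.]);o=T[:3,3]
    return o+d*(z-o[2])/d[2]
def proj(cam,p,info=None):
    i=info or bot.camera_info(cam);K=np.array(i['intrinsics']);T=np.array(i['extrinsics'])
    c=K@(T[:3,:3].T@(np.array(p)-T[:3,3]));return c[:2]/c[2]
E
python3 - <<'E'
from h import *
np.set_printoptions(precision=4,suppress=True)
ims=[save(c,c+'0.png') for c in('scene','side')]
cv2.imwrite('pics/both.png',np.hstack(ims)[:,:,::-1][:, :]) 
for c in('scene','side'):
    print(c,np.array(bot.camera_info(c)['extrinsics'])[:3])
    for t,z in(('fin',.053),('bar_end',.058),('hook',0.),('cartridge',.01),('pin',.03),('dock',0),('timer',0),('weight_brass',0),('pads',.02)):
        for r in bot.spot_point(c,t)[:3]: print(t,np.round(r['conf'],2),np.round(r['pixel']),ray(c,r['pixel'],z))
E
python3 -c "
import cv2;cv2.imwrite('pics/both2.png',cv2.resize(cv2.imread('pics/both.png'),(800,300)))"
```

```text
scene [[ 0.4824 -0.5692  0.6658 -0.0293]
 [-0.8757 -0.2939  0.3832 -0.1138]
 [-0.0224 -0.7678 -0.6403  0.6791]]
fin 0.91 [234. 159.] [0.4353 0.3573 0.053 ]
fin 0.73 [254. 334.] [0.541  0.0492 0.053 ]
bar_end 0.87 [244. 246.] [0.4858 0.1969 0.058 ]
bar_end 0.18 [261. 255.] [0.4561 0.1625 0.058 ]
hook 0.73 [258. 250.] [0.5048 0.2006 0.    ]
cartridge 0.76 [271. 322.] [0.5298 0.0628 0.01  ]
cartridge 0.69 [200. 185.] [0.5794 0.4049 0.01  ]
cartridge 0.62 [256. 332.] [0.5748 0.0607 0.01  ]
pin 0.89 [261. 131.] [0.3726 0.3783 0.03  ]
pin 0.64 [256. 293.] [0.5209 0.119  0.03  ]
dock 0.87 [258. 257.] [ 0.5097  0.189  -0.    ]
dock 0.46 [254. 282.] [0.5415 0.1514 0.    ]
dock 0.4 [270. 326.] [0.5453 0.0614 0.    ]
timer 0.94 [198. 185.] [0.5933 0.4152 0.    ]
weight_brass 0.75 [193. 319.] [0.7464 0.1595 0.    ]
pads 0.84 [254. 284.] [0.5275 0.1403 0.02  ]
side [[-0.9286 -0.1249  0.3493  0.267 ]
 [-0.3708  0.341  -0.8638  1.077 ]
 [-0.0112 -0.9317 -0.363   0.4208]]
fin 0.82 [172. 299.] [0.5378 0.0592 0.053 ]
fin 0.57 [229. 310.] [0.4308 0.3707 0.053 ]
bar_end 0.7 [190. 306.] [0.4848 0.1897 0.058 ]
hook 0.55 [212. 292.] [0.5152 0.2007 0.    ]
cartridge 0.82 [188. 300.] [0.5333 0.0641 0.01  ]
cartridge 0.62 [252. 305.] [0.4341 0.3882 0.01  ]
pin 0.89 [192. 296.] [0.5199 0.1457 0.03  ]
pin 0.64 [256. 334.] [0.3725 0.4155 0.03  ]
dock 0.77 [213. 294.] [0.5096 0.2005 0.    ]
timer 0.92 [250. 227.] [0.5845 0.4187 0.    ]
weight_brass 0.49 [194. 217.] [0.7339 0.1579 0.    ]
pads 0.63 [192. 294.] [0.5328 0.1207 0.02  ]
```

View pics/scene0.png

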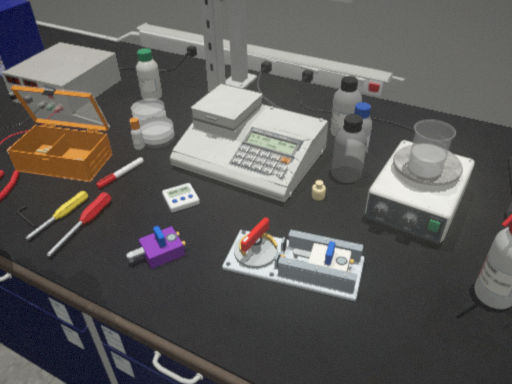

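View pics/side0.png

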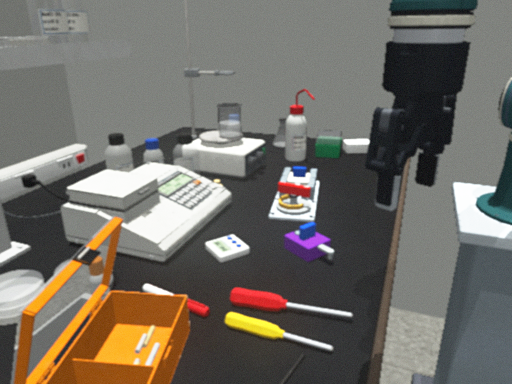

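Candidates for the cartridge are the white one between the rails at scene px (254,334), row,col, and the purple look-alike at (234,159). The timer at (198,185) was also reported as a cartridge. I choose the white one on the dock and will check it close up with the wrist camera.

```bash
python3 - <<'E'
from h import *
np.set_printoptions(precision=4,suppress=True)
s=bot.read_state();M=R.from_rotvec(s['tcp_rot']).as_matrix();print(s['time'],s['tool_pos'],s['wrist_force'],s['width']);print(M)
T=np.array(bot.camera_info('wrist')['extrinsics']);print('cam in tool',M.T@(T[:3,3]-s['tool_pos']));print(M.T@T[:3,:3])
print('delta tool',M.T@(np.array([.50,.10,.25])-s['tool_pos']))
E
```

```text
1.0 [0.2683 0.6194 0.2313] [ 0.4146  0.2207 -0.1825] 0.9977857651263882
[[-0.9176  0.3975 -0.    ]
 [ 0.3975  0.9176  0.    ]
 [ 0.     -0.     -1.    ]]
cam in tool [ 0.0812  0.0007 -0.1423]
[[ 0.0005 -0.9482 -0.3176]
 [ 1.      0.0001  0.0011]
 [-0.001  -0.3176  0.9482]]
delta tool [-0.4191 -0.3845 -0.0187]
```

The rows are not in the units I measure in: shifts go in units of 20 mm. I convert before sending: -0.042 m is -2.1, -0.038 m is -1.9.

```bash
python3 -m jog '[-2.1,-1.9,-0.1,0,-2.1,-1.9,-0.1,0,-2.1,-1.9,-0.1,0,-2.1,-1.9,-0.1,0,-2.1,-1.9,-0.1,0]'
python3 -m jog '[-2.1,-1.9,-0.1,0,-2.1,-1.9,-0.1,0,-2.1,-1.9,-0.1,0,-2.1,-1.9,-0.1,0,-2.1,-1.9,-0.1,0]'
python3 -m jog '[0,0,0,-0.15,0,0,0,-0.15,0,0,0,-0.15,0,0,0,-0.15,0,0,0,0]'
cat > look.py <<'E'
from h import *
import sys
np.set_printoptions(precision=4,suppress=True)
s=bot.read_state();info=bot.camera_info('wrist');save('wrist',sys.argv[1])
M=R.from_rotvec(s['tcp_rot']).as_matrix();print('t',s['time'],'p',s['tool_pos'],'yaw y',np.arctan2(M[1,1],M[0,1]))
for t,z in(('fin',.053),('bar_end',.058),('hook',0.),('cartridge',.01),('pin',.03),('dock',0),('pads',.02)):
    for r in bot.spot_point('wrist',t)[:2]: print(t,np.round(r['conf'],2),np.round(r['pixel'],1),ray('wrist',r['pixel'],z,info))
E
python3 look.py w1.png
```

```text
time: 1.62
tool_pos: [0.3861, 0.36, 0.2416]
tcp_rot: [0.637, 3.076, 0.001]
wrist_force: [0.4, -0.1, -0.4]
width: 1.0
grip_force: 0.0
time: 2.25
tool_pos: [0.5033, 0.102, 0.2518]
tcp_rot: [0.637, 3.075, 0.001]
wrist_force: [1.2, 0.3, -0.2]
width: 1.002
grip_force: 0.0
time: 2.88
tool_pos: [0.5027, 0.1037, 0.2514]
tcp_rot: [-0.297, 3.127, 0.0]
wrist_force: [0.8, 0.0, 0.0]
width: 1.0
grip_force: 0.0
t 2.875 p [0.5027 0.1037 0.2514] yaw y 1.7603361245634763
fin 0.78 [188.4 209.6] [0.5416 0.0576 0.053 ]
fin 0.76 [144.8 510.4] [0.4372 0.3529 0.053 ]
bar_end 0.67 [166.7 353.1] [0.4888 0.1996 0.058 ]
hook 0.76 [176.5 333.1] [0.5166 0.1983 0.    ]
hook 0.69 [315.4 268.3] [0.7311 0.1609 0.    ]
cartridge 0.74 [137.3 483.3] [0.4367 0.3522 0.01  ]
cartridge 0.7 [174.5 212.2] [0.5388 0.0542 0.01  ]
pin 0.73 [184.2 265.4] [0.5327 0.1169 0.03  ]
dock 0.62 [176.5 330.2] [0.5173 0.1948 0.    ]
pads 0.61 [180.4 289.4] [0.526  0.1441 0.02  ]
```

View pics/w1.png

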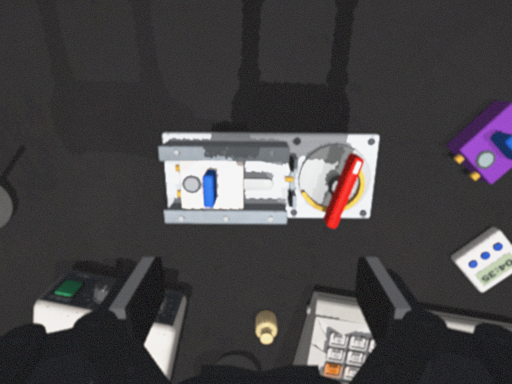

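The close view confirms it: the white cartridge with its blue fin at (row 188, col 210) sits between the grey rails. The red bar's white mark is at (163,356), and the purple decoy is off to the right. Next I fit the dock, fin and bar poses.

```bash
cat > fit.py <<'E'
from h import *
import sys
np.set_printoptions(precision=4,suppress=True)
info=bot.camera_info('wrist');im=cv2.imread('pics/'+sys.argv[1]);hsv=cv2.cvtColor(im,cv2.COLOR_BGR2HSV)
def blob(mask,near):
    n,l,st,c=cv2.connectedComponentsWithStats(mask.astype(np.uint8));
    k=min((i for i in range(1,n) if st[i,4]>30),key=lambda i:np.hypot(*(c[i]-near)));return l==k
def rect(m,z):
    P=np.array([ray('wrist',(r,c),z,info)[:2] for r,c in zip(*np.nonzero(m))]);(c,wh,a)=cv2.minAreaRect((P*1000).astype(np.float32));
    return np.array(c),np.array(wh),a,P.mean(0)*1000
fx=proj('wrist',[.5416,.0576,.06],info);bx=proj('wrist',[.513,.198,.071],info)
b=blob((hsv[...,0]>100)&(hsv[...,0]<125)&(hsv[...,1]>140),fx);print('fin',rect(b,.067))
r=blob(((hsv[...,0]<8)|(hsv[...,0]>172))&(hsv[...,1]>150),bx);print('bar',rect(r,.071))
E
python3 fit.py w1.png
python3 - <<'E'
from h import *
np.set_printoptions(precision=4,suppress=True)
c=np.array([ray('wrist',(r,c),.01) for c,r in((164,133),(166,222),(372,218),(379,135))])[:,:2]
print(c,np.linalg.norm(np.roll(c,-1,0)-c,axis=1))
d=(c[3]+c[2]-c[0]-c[1]);d/=np.linalg.norm(d);print('yaw',np.arctan2(d[1],d[0]),'mid',c.mean(0),'axis',c.mean(0)+.075*d)
E
```

```text
fin (array([537.1186,  58.448 ]), array([37.7745, 12.1819]), 8.532984733581543, array([536.7097,  58.6205]))
bar (array([514.4381, 191.7215]), array([17.5365, 79.8107]), 84.39409637451172, array([515.3428, 191.1978]))
[[ 0.5007 -0.0066]
 [ 0.6102  0.007 ]
 [ 0.5566  0.2566]
 [ 0.4565  0.2342]] [0.1103 0.2553 0.1025 0.2449]
yaw 1.767784872522085 mid [0.531  0.1228] axis [0.5163 0.1963]
```

To row units: 0.05 m is 2.5, 0.04 m is 2.

```bash
python3 -m jog '[-0.625,-1.275,2,0.02,-0.625,-1.275,2,0,0,0,2.5,0,0,0,0,0]' 0.6
python3 look.py w2.png; python3 fit.py w2.png
```

```text
time: 3.78
tool_pos: [0.5323, 0.0575, 0.1168]
tcp_rot: [0.266, -3.12, -0.0]
wrist_force: [-0.5, 0.0, 0.2]
width: 0.603
grip_force: 0.0
t 3.775 p [0.5323 0.0575 0.1168] yaw y 1.7410705640544064
fin 0.7 [224.7 252.3] [0.5435 0.0551 0.053 ]
fin 0.3 [198.8 260.6] [0.5245 0.0575 0.053 ]
bar_end 0.66 [184.4 490.9] [0.4889 0.1981 0.058 ]
hook 0.96 [198.3 427.7] [0.519  0.1957 0.    ]
cartridge 0.93 [201.1 257.6] [0.5415 0.0582 0.01  ]
cartridge 0.56 [204.7 376.1] [0.5286 0.1513 0.01  ]
pin 0.95 [210.3 339.1] [0.5314 0.1172 0.03  ]
dock 0.76 [195.3 427.9] [0.5165 0.1951 0.    ]
pads 0.66 [205.5 376.6] [0.5262 0.1476 0.02  ]
pads 0.27 [223.4 254.8] [0.5564 0.0586 0.02  ]
fin (array([545.6631,  57.877 ]), array([42.1818, 10.3528]), 10.10193157196045, array([545.3031,  57.8917]))
bar (array([522.6863, 192.1489]), array([27.9629, 82.2668]), 84.40676879882812, array([521.0802, 192.3464]))
```

View pics/w2.png

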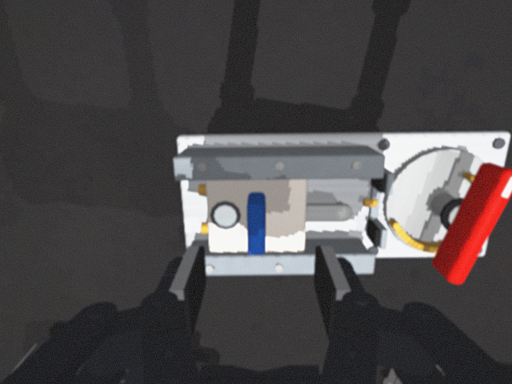

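Fin is centred at px (222,257), and the bar and cam are clear on the right. I'll descend and grip.

To row units: -0.001 m is -0.05, 0.036 m is 1.8.

```bash
python3 -m jog '[-0.45,-0.05,1.8,0,0,0,1.8,0,0,0,0,0]'
python3 -m jog '[0,0,0,0,0,0,0,0,0,0,0,0,0,0,0,0]' 0.0 30
```

```text
time: 4.55
tool_pos: [0.5428, 0.0586, 0.0471]
tcp_rot: [0.268, -3.124, -0.0]
wrist_force: [-0.2, 0.4, 0.9]
width: 0.597
grip_force: 0.0
time: 5.05
tool_pos: [0.5473, 0.0588, 0.0515]
tcp_rot: [-0.268, 3.126, -0.0]
wrist_force: [0.2, -0.4, 6.5]
width: 0.133
grip_force: 31.9
```

To row units: -0.003 m is -0.15.

```bash
python3 -m jog '[0,0,-0.15,0,0,0,0,0]'; python3 look.py w3.png
```

```text
time: 5.3
tool_pos: [0.5459, 0.0587, 0.0525]
tcp_rot: [-0.269, 3.129, -0.0]
wrist_force: [2.2, 0.6, -2.1]
width: 0.13
grip_force: 30.8
t 5.3 p [0.5459 0.0587 0.0525] yaw y 1.7420603222339004
fin 0.6 [249.3 256.8] [0.5413 0.057  0.053 ]
bar_end 0.17 [221.9 417.7] [0.5131 0.1245 0.058 ]
hook 0.77 [204.3 481.6] [0.515  0.1934 0.    ]
cartridge 0.72 [212.5 261.7] [0.5397 0.0593 0.01  ]
cartridge 0.19 [221.4 416.3] [0.5296 0.1514 0.01  ]
pin 0.68 [223.6 370.6] [0.5281 0.1162 0.03  ]
dock 0.19 [210.1 259.8] [0.5423 0.0587 0.    ]
pads 0.86 [224.3 419.4] [0.5275 0.148  0.02  ]
```

View pics/w3.png

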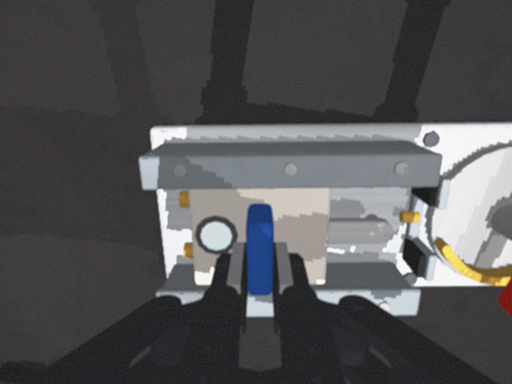

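The fingers hold the blue fin at (250,260); the pin is at about (230,370), and the ejector at (217,410). Now I'll slide it 40 mm.

To row units: 0.01 m is 0.5, 0.0015 m is 0.075.

```bash
python3 -m jog '[0,0.5,0.075,0,0,0.5,0,0,0,0.5,0,0,0,0.5,0,0,0,0,0,0]'; python3 look.py w4.png
```

```text
time: 6.32
tool_pos: [0.5386, 0.0997, 0.0515]
tcp_rot: [-0.27, 3.129, 0.001]
wrist_force: [0.6, 1.2, 5.7]
width: 0.134
grip_force: 31.8
t 6.325 p [0.5386 0.0997 0.0515] yaw y 1.7428473847462822
fin 0.7 [249.4 257.5] [0.5336 0.0982 0.053 ]
bar_end 0.88 [196.8 505.2] [0.4879 0.1982 0.058 ]
hook 0.75 [209.7 416. ] [0.5178 0.195  0.    ]
hook 0.16 [224.9 370.1] [0.5326 0.1698 0.    ]
cartridge 0.82 [212.9 259.2] [0.5325 0.0989 0.01  ]
dock 0.85 [209.5 418.4] [0.5174 0.1964 0.    ]
pads 0.6 [220.7 343.2] [0.5251 0.1455 0.02  ]
```

View pics/w4.png

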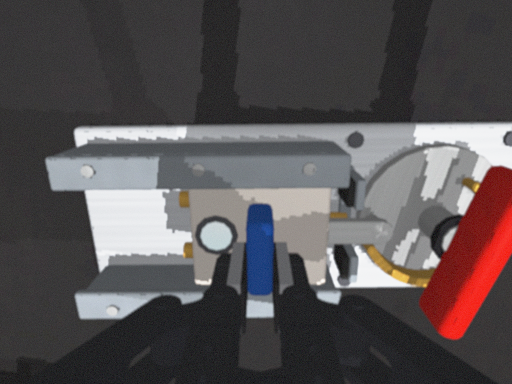

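Cartridge is now about 8 mm short: fin at (250,260), bolt tip at (228,385), disc edge at col 362. I'll refine the remaining distance from several features before moving further.

```bash
python3 - <<'E'
from h import *
np.set_printoptions(precision=4,suppress=True)
u=np.array([np.cos(1.742),np.sin(1.742)])
for n,rc,z in(('plateL',(128,76),.01),('plateL2',(258,97),.01),('front edge',(200,329),.04),('front2',(275,327),.04),('back edge',(200,190),.04),('back2',(275,194),.04),('fin top L',(207,247.5),.067),('fin top R',(207,272),.067),('bolt tip',(228,386),.038),('discTop',(146,447),.02),('discL',(215,361),.02),('stem',(238,456),.045),('stem',(238,456),.03)):
    p=ray('wrist',rc,z)[:2];print(n,p,'u',p@u,'v',p@[u[1],-u[0]])
for c in('scene','side'):
    im=bot.read_camera(c)
    for t,z in(('fin',.053),('hook',0),('dock',0),('pin',.026)):
        for r in bot.spot_point(c,t)[:2]:
            p=ray(c,r['pixel'],z)[:2];print(c,t,round(r['conf'],2),p,p@u)
E
```

```text
plateL [ 0.5006 -0.0077] u -0.09292925687788636 v 0.4919997443738269
plateL2 [0.5792 0.005 ] u -0.09377219782308333 v 0.5715607969393257
front edge [0.5081 0.1287] u 0.04027561148504538 v 0.5225905161702303
front2 [0.5492 0.1376] u 0.04202174913837636 v 0.5646175411597052
back edge [0.5196 0.0621] u -0.027376499311979233 v 0.5225870356598666
back2 [0.5611 0.0686] u -0.028013581769099655 v 0.5645749392160493
fin top L [0.508  0.0894] u 0.0015306571036517863 v 0.5157859777021958
fin top R [0.5063 0.0991] u 0.01143014837600552 v 0.515786965932148
bolt tip [0.5185 0.1614] u 0.07068592172336603 v 0.5384425546807713
discTop [0.4748 0.188 ] u 0.10437110920447393 v 0.4998668546474968
discL [0.5201 0.1541] u 0.063207728903249 v 0.5387756318591939
stem [0.5152 0.1934] u 0.10278081339189203 v 0.5405944682773992
stem [0.5209 0.2043] u 0.11253299889134638 v 0.5480445667814393
scene fin 0.97 [0.4324 0.3549] 0.2760216770194078
scene fin 0.76 [0.5261 0.0944] 0.0033623918190526236
scene hook 0.62 [0.5043 0.1905] 0.10178801519170672
scene dock 0.91 [0.5123 0.1879] 0.0978198512578887
scene pin 0.83 [0.5184 0.1649] 0.07413321673769592
scene pin 0.6 [0.3814 0.3847] 0.31412544498840717
side fin 0.87 [0.4293 0.3799] 0.30119042429546117
side fin 0.6 [0.5184 0.1216] 0.03150173609598177
side hook 0.56 [0.5115 0.2149] 0.12459569650917388
side dock 0.68 [0.5094 0.1968] 0.10708833033138714
side pin 0.65 [0.3817 0.4174] 0.3462651048913977
side pin 0.53 [0.5182 0.163 ] 0.07237205567217964
```

To row units: 0.0045 m is 0.225, 0.004 m is 0.2.

```bash
python3 -m jog '[0,0.2,0,0,0,0.225,0,0,0,0,0,0,0,0,0,0]'; python3 look.py w5.png
```

```text
time: 7.72
tool_pos: [0.5373, 0.1074, 0.0515]
tcp_rot: [-0.269, 3.129, 0.001]
wrist_force: [0.3, 0.7, 5.4]
width: 0.131
grip_force: 31.8
t 7.725 p [0.5373 0.1074 0.0515] yaw y 1.7423688141262488
fin 0.9 [248.2 259.4] [0.5315 0.1067 0.053 ]
bar_end 0.55 [198.6 487.5] [0.4887 0.1988 0.058 ]
hook 0.89 [208.8 403.8] [0.5172 0.1951 0.    ]
cartridge 0.71 [210.9 261.8] [0.5297 0.1079 0.01  ]
pin 0.7 [223.5 372.1] [0.5189 0.1654 0.03  ]
dock 0.75 [205.2 404.7] [0.5148 0.1949 0.    ]
pads 0.94 [226.  327.4] [0.5284 0.1453 0.02  ]
```

View pics/w5.png

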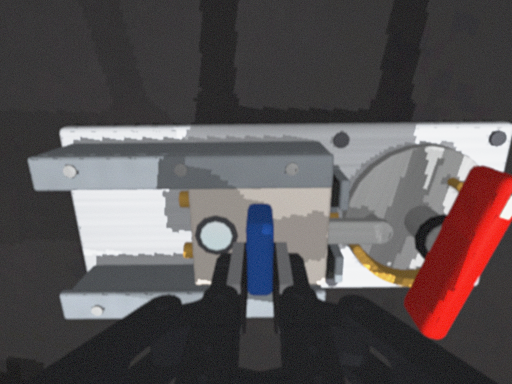

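Pin is at (232,385), inside the cam's mouth, about 28.5 mm from the axis. The bar's joint angle is about 0.29. I'll nudge it slightly, release and rise.

To row units: 0.001 m is 0.05.

```bash
python3 -m jog '[0,0.05,0,0,0,0,0,0]'; python3 -m jog '[0,0,0,0,0,0,0,0,0,0,0,0]' 0.35;python3 -m jog '[0,0,-2.5,0,0,0,-1.5,0,0,0,0,0]'; python3 look.py w6.png; python3 -c "
from h import *
s=bot.read_state();print(s['q'],s['torque'])
b=[r for r in bot.spot_point('wrist','bar_end')];print(b)"; python3 fit.py w6.png
```

```text
time: 8.38
tool_pos: [0.5372, 0.1079, 0.0515]
tcp_rot: [-0.27, 3.129, -0.0]
wrist_force: [-0.6, -1.0, 5.5]
width: 0.131
grip_force: 31.8
time: 8.75
tool_pos: [0.5363, 0.1076, 0.0502]
tcp_rot: [0.269, -3.129, -0.0]
wrist_force: [0.9, 0.5, -0.6]
width: 0.351
grip_force: 0.0
time: 9.12
tool_pos: [0.5394, 0.1078, 0.1339]
tcp_rot: [-0.268, 3.124, 0.001]
wrist_force: [0.3, -0.0, -0.5]
width: 0.347
grip_force: 0.0
t 9.125 p [0.5394 0.1078 0.1339] yaw y 1.7418952980239824
fin 0.56 [188.8 254. ] [0.5323 0.1032 0.053 ]
bar_end 0.56 [151.4 409.6] [0.4876 0.1996 0.058 ]
hook 0.7 [170.3 366.2] [0.5172 0.1964 0.    ]
hook 0.43 [360.2 276.1] [0.7323 0.1594 0.    ]
cartridge 0.89 [170.8 253.3] [0.5312 0.1018 0.01  ]
pin 0.7 [179.2 334.5] [0.5218 0.1634 0.03  ]
dock 0.82 [170.7 365.3] [0.5177 0.1958 0.    ]
pads 0.66 [177.2 308.5] [0.5262 0.1455 0.02  ]
[ 1.51900417e-01  1.11363123e-01  1.98126269e+00  1.59528685e-05
  1.05126036e+00 -1.59006227e+00] [-0.01478009 -0.0071855   0.02123551]
[{'pixel': [151.4, 409.6], 'conf': 0.56}]
fin (array([523.0435, 102.1569]), array([37.1177,  9.6575]), 9.965747833251953, array([522.4177, 102.2699]))
bar (array([510.069 , 186.7132]), array([20.0635, 76.6553]), 84.16064453125, array([509.0741, 186.8202]))
```

View pics/w6.png

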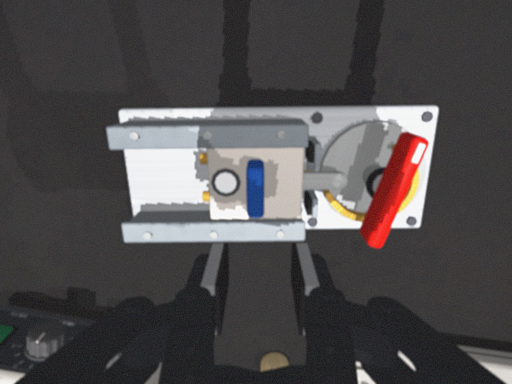

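```bash
python3 - <<'E'
from h import *
np.set_printoptions(precision=4,suppress=True)
u=np.array([np.cos(1.742),np.sin(1.742)])
for n,rc,z in(('plateL',(109,119.5),.01),('plateL2',(208,130),.01),('plateR',(106,438),.01),('plateR2',(228,422),.01),('front edge',(165,303),.04),('front2',(205,303),.04),('back edge',(165,210),.04),('back2',(205,210),.04),('fin top L',(162,249),.067),('fin top R',(162,264),.067),('bolt tip',(181,347),.038),('discL',(170,320),.02)):
    p=ray('wrist',rc,z)[:2];print(n,p,'u',p@u,'v',p@[u[1],-u[0]])
bot.read_camera('wrist')
for t,z in(('fin',.053),('hook',0),('dock',0),('pin',.026),('cartridge',.01)):
        for r in bot.spot_point('wrist',t)[:1]:
            p=ray('wrist',r['pixel'],z)[:2];print(t,round(r['conf'],2),p,p@u)
E
```

```text
plateL [ 0.4957 -0.0072] u -0.09154380667705013 v 0.4872180853667865
plateL2 [0.5754 0.0047] u -0.09336643374677918 v 0.5677944421991742
plateR [0.4522 0.2306] u 0.1502074548013893 v 0.4849221972662334
plateR2 [0.5514 0.2512] u 0.15360179299992438 v 0.5860974859605601
front edge [0.508  0.1342] u 0.045672830868748626 v 0.523476066636889
front2 [0.5377 0.1406] u 0.046927052127251026 v 0.5537957861914622
back edge [0.5193 0.0692] u -0.02031622160803269 v 0.523484695815419
back2 [0.5494 0.0729] u -0.02171808991344444 v 0.553794077031983
fin top L [0.506  0.0958] u 0.008205330002736655 v 0.5148891038157264
fin top R [0.5044 0.105 ] u 0.017583539895573805 v 0.5148877725085386
bolt tip [0.5147 0.1686] u 0.07843603925431222 v 0.5359114556831341
discL [0.5141 0.1515] u 0.06169068088868697 v 0.5323885236270262
fin 0.94 [0.5336 0.1025] 0.010078323717142304
hook 0.76 [0.5204 0.1949] 0.10334603439018765
dock 0.64 [0.5178 0.1966] 0.10551952373634058
pin 0.56 [0.5236 0.1654] 0.07376261594726599
cartridge 0.7 [0.5314 0.103 ] 0.011003319654006291
```

The picture puts the pin about 30–31 mm from the axis, which is marginal: the ejector probably nudged it back slightly. I'll regrip and push about 2 mm further.

```bash
python3 -m jog '[0,0,2.5,0,0,0,1.6,0,0,0,0,0]';  python3 -m jog '[0,0,0,0,0,0,0,0,0,0,0,0,0,0,0,0]' 0.0 30; python3 -m jog '[0,0.05,0,0,0,0.05,0,0,0,0,0,0,0,0,0,0]'; python3 look.py w7.png
```

```text
time: 10.25
tool_pos: [0.5341, 0.1069, 0.046]
tcp_rot: [0.268, -3.123, 0.001]
wrist_force: [-0.4, 0.4, 0.6]
width: 0.351
grip_force: 0.0
time: 10.75
tool_pos: [0.5382, 0.1074, 0.0501]
tcp_rot: [-0.268, 3.128, -0.0]
wrist_force: [-0.0, 0.2, 1.7]
width: 0.13
grip_force: 35.5
time: 11.25
tool_pos: [0.538, 0.1088, 0.0501]
tcp_rot: [-0.269, 3.128, -0.002]
wrist_force: [0.8, -5.0, 6.0]
width: 0.133
grip_force: 36.0
t 11.25 p [0.538  0.1088 0.0501] yaw y 1.7427064572734745
fin 0.97 [249.2 256.5] [0.5322 0.1067 0.053 ]
bar_end 0.63 [197.2 489.1] [0.4883 0.1992 0.058 ]
hook 0.65 [209.4 402.2] [0.5181 0.1947 0.    ]
cartridge 0.82 [213.6 257.9] [0.532  0.1071 0.01  ]
pin 0.87 [225.3 373.3] [0.52   0.1669 0.03  ]
dock 0.83 [208.8 405.8] [0.5173 0.1967 0.    ]
dock 0.47 [206.9 401.8] [0.5166 0.1939 0.    ]
pads 0.96 [221.8 327.8] [0.5261 0.1457 0.02  ]
```

View pics/w7.png

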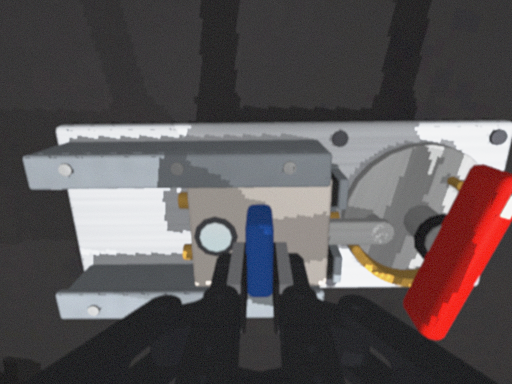

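```bash
python3 -m jog '[0,0,-0.05,0,0,0,0,0,0,0,0,0]'; python3 - <<'E'
from h import *
np.set_printoptions(precision=4,suppress=True)
s=bot.read_state();print(s['wrist_force'],s['torque'])
u=np.array([np.cos(1.742),np.sin(1.742)])
for n,rc,z in(('plateL',(126,57),.01),('plateL2',(258,80),.01),('front',(200,330),.04),('front2',(275,328),.04),('back',(200,190),.04),('back2',(275,194),.04),('bolt tip',(232,395),.038),('discL',(215,345),.02),('disctop',(143,428),.02)):
    p=ray('wrist',rc,z)[:2];print(n,p,'u',p@u)
E
```

```text
time: 12.02
tool_pos: [0.5376, 0.1088, 0.0502]
tcp_rot: [-0.269, 3.128, -0.002]
wrist_force: [2.5, -4.4, 1.6]
width: 0.13
grip_force: 35.5
[ 2.5225 -4.4263  1.6455] [-0.8466 -0.3449  0.0688]
plateL [ 0.5    -0.0078] u -0.092868942993559
plateL2 [0.5792 0.0046] u -0.09413704928218215
front [0.5064 0.1383] u 0.04998028849507816
front2 [0.5472 0.1471] u 0.051768721587486466
back [0.518  0.0717] u -0.017567297508058577
back2 [0.5592 0.0782] u -0.018198078911688273
bolt tip [0.5182 0.1753] u 0.08443184314008088
discL [0.52   0.1542] u 0.06336341832772785
disctop [0.4737 0.1863] u 0.10289051866043701
```

The bolt tip is now at (232,395), about 27 mm from the axis, and the 4–5 N reaction says the pin is against the inner end of the mouth. I'll ease back to relax it and release.

```bash
python3 -m jog '[0,-0.05,0,0,0,0,0,0,0,0,0,0]';  python3 -m jog '[0,0,0,0,0,0,0,0,0,0,0,0]' 0.35;python3 -m jog '[0,0,-2.5,0,0,0,-1.7,0,0,0,0,0,0,0,0,0]'; python3 look.py w8.png; python3 - <<'E'
from h import *
im=cv2.imread('pics/w8.png')[90:250,100:440];cv2.imwrite('pics/w8c.png',cv2.resize(im,None,fx=2.3,fy=2.3,interpolation=cv2.INTER_CUBIC))
E
```

```text
time: 12.4
tool_pos: [0.5373, 0.1084, 0.0501]
tcp_rot: [-0.269, 3.129, 0.0]
wrist_force: [2.6, -4.0, 3.4]
width: 0.125
grip_force: 35.5
time: 12.78
tool_pos: [0.536, 0.1086, 0.0492]
tcp_rot: [0.269, -3.129, -0.0]
wrist_force: [-0.0, -0.4, -0.1]
width: 0.35
grip_force: 0.0
time: 13.28
tool_pos: [0.5361, 0.1084, 0.133]
tcp_rot: [0.269, -3.129, -0.0]
wrist_force: [0.1, 0.4, 0.0]
width: 0.351
grip_force: 0.0
t 13.275 p [0.5361 0.1084 0.133 ] yaw y 1.742024975346408
fin 0.57 [195.4 247.8] [0.5337 0.1001 0.053 ]
fin 0.15 [175.8 367.4] [0.5056 0.1788 0.053 ]
bar_end 0.78 [157.9 404.6] [0.4884 0.1978 0.058 ]
hook 0.82 [177.2 362.4] [0.5192 0.195  0.    ]
cartridge 0.91 [174.8 253.7] [0.5301 0.1031 0.01  ]
pin 0.81 [181.3 331.7] [0.5195 0.1619 0.03  ]
dock 0.66 [173.7 365.5] [0.5158 0.1968 0.    ]
pads 0.77 [181.5 308.4] [0.5254 0.1464 0.02  ]
```

```bash
cat > gap.py <<'E'
# bright/blue features along one image row: fin cols, sub-pixel, per picture, plus template shifts
from h import *
import sys
def finx(n):
    im=cv2.imread('pics/'+n);h=cv2.cvtColor(im,cv2.COLOR_BGR2HSV)
    m=(h[...,0]>100)&(h[...,0]<125)&(h[...,1]>140)
    m[:, :150]=0;m[:,350:]=0;r,c=np.nonzero(m);return r.min(),r.max(),c.min(),c.max(),c.mean()
for n in sys.argv[1:]: print(n,finx(n))
E
python3 gap.py w6.png w8.png; python3 - <<'E'
from h import *
a=cv2.imread('pics/w6.png');b=cv2.imread('pics/w8.png')
for n,(r0,r1,c0,c1) in dict(fin=(150,225,235,275),knob=(162,202,205,245),tip=(165,200,325,350),hole=(210,240,130,300),cam=(120,250,355,430),plate=(95,120,300,445)).items():
    s=b[r0-25:r1+25,max(c0-25,0):c1+25];m=cv2.matchTemplate(s,a[r0:r1,c0:c1],cv2.TM_CCOEFF_NORMED);_,v,_,l=cv2.minMaxLoc(m);print(n,v,l[0]-25,l[1]-25)
E
```

```text
w6.png (np.int64(161), np.int64(216), np.int64(247), np.int64(262), np.float64(254.8130177514793))
w8.png (np.int64(167), np.int64(223), np.int64(245), np.int64(260), np.float64(252.91050119331743))
fin 0.9633901119232178 -2 5
knob 0.9270345568656921 -2 6
tip 0.9215735793113708 -1 5
hole 0.9562010765075684 -2 5
cam 0.9894144535064697 -2 6
plate 0.9954836964607239 -2 6
```

View pics/w8c.png

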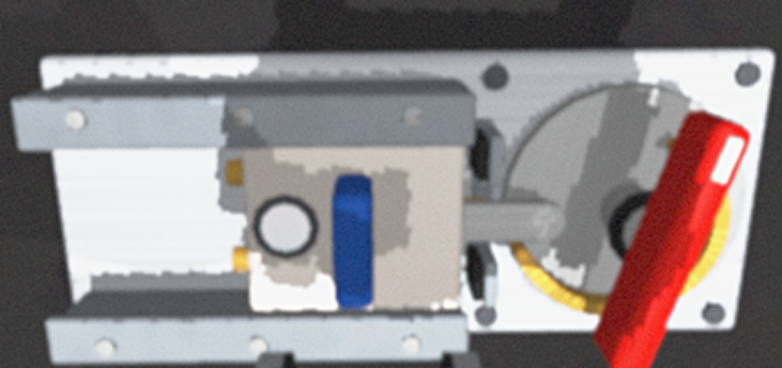

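The pin sits in the mouth at (92+90,330) with the fin unchanged, so the cartridge rests on the ejector within hook reach. Next, go to the bar: grip it over the cam axis and turn about the tool's z.

```bash
python3 -m jog '[0.1,2.225,0,0,0.1,2.225,0,0,0,0,0,0.14,0,0,0,0.14,0,0,0,0]'; cat > st.py <<'E'
from h import *
np.set_printoptions(precision=4,suppress=True)
s=bot.read_state();M=R.from_rotvec(s['tcp_rot']).as_matrix();y=np.arctan2(M[1,1],M[0,1])
print('t',s['time'],'p',s['tool_pos'],'yaw',round(y,4),'cam~',round((1.742-y)%(2*np.pi),3),'F',s['wrist_force'],'T',s['torque'],'q6',round(s['q'][5],3))
E
python3 st.py; python3 - <<'E'
from h import *
i=bot.camera_info('wrist');save('wrist','w9.png')
for t,z in(('bar_end',.058),('hook',0.),('dock',0)):
    for r in bot.spot_point('wrist',t)[:1]: print(t,round(r['conf'],2),r['pixel'],ray('wrist',r['pixel'],z,i))
# red top face: rotated rect on plane z=.071, brightest red
im=cv2.imread('pics/w9.png');h=cv2.cvtColor(im,cv2.COLOR_BGR2HSV)
m=((h[...,0]<8)|(h[...,0]>172))&(h[...,1]>150)
P=np.array([ray('wrist',rc,.071,i)[:2] for rc in zip(*np.nonzero(m))])*1000
V=h[...,2][m];print(np.percentile(V,[5,25,50,75,95]))
for q in(0,50):
    Q=P[V>=np.percentile(V,q)];c,w,a=cv2.minAreaRect(Q.astype(np.float32));d=np.linalg.eigh(np.cov(Q.T))[1][:,1];print(c,w,a,np.arctan2(d[1],d[0])%np.pi)
E
```

```text
time: 14.3
tool_pos: [0.5176, 0.1956, 0.1336]
tcp_rot: [-0.168, -3.137, 0.0]
wrist_force: [0.3, 0.4, -0.8]
width: 0.351
grip_force: 0.0
t 14.3 p [0.5176 0.1956 0.1336] yaw 1.4639 cam~ 0.278 F [ 0.2801  0.3698 -0.7566] T [0.0413 0.0388 0.0373] q6 -1.148
bar_end 0.55 [161.0, 259.1] [0.48824247 0.19913953 0.058     ]
hook 0.97 [178.5, 259.1] [0.51705167 0.19603174 0.        ]
dock 0.77 [177.4, 257.1] [0.51589787 0.19443814 0.        ]
[124.2 144.  164.  185.  246. ]
(513.536865234375, 195.47633361816406) (12.187545776367188, 81.04436492919922) 84.05591583251953 3.030334364417718
(515.4578247070312, 195.94732666015625) (10.81214714050293, 77.38733673095703) 82.80229187011719 3.022885040899867
```

To row units: 0.001 m is 0.05, 0.045 m is 2.25.

```bash
python3 -m jog '[0.05,0,2.25,0,0,0,2.15,0,0,0,0,0]'; python3 -m jog '[0,0,0,0,0,0,0,0,0,0,0,0,0,0,0,0]' 0.0 40; python3 st.py; python3 -m jog '[0,0,0,0.1,0,0,0,0.1,0,0,0,0.1,0,0,0,0.1,0,0,0,0.1]'; python3 st.py
```

```text
time: 14.88
tool_pos: [0.5131, 0.1941, 0.0421]
tcp_rot: [-0.169, -3.129, 0.005]
wrist_force: [0.4, 0.1, -0.1]
width: 0.346
grip_force: 0.0
time: 15.38
tool_pos: [0.5168, 0.1946, 0.0473]
tcp_rot: [0.17, 3.137, -0.002]
wrist_force: [-2.4, -5.0, -1.8]
width: 0.131
grip_force: 73.7
t 15.375 p [0.5168 0.1946 0.0473] yaw 1.4625 cam~ 0.279 F [-2.4134 -4.9546 -1.8285] T [-0.6407  0.4351 -0.0377] q6 -1.146
time: 16.0
tool_pos: [0.5165, 0.1938, 0.0473]
tcp_rot: [0.945, 2.996, -0.004]
wrist_force: [-3.9, -8.1, 0.6]
width: 0.129
grip_force: 74.0
t 16.0 p [0.5165 0.1938 0.0473] yaw 0.9597 cam~ 0.782 F [-3.8955 -8.0638  0.6246] T [-1.0288  0.5407  0.094 ] q6 -0.643
```

The rows are not in the units I measure in: shifts go in units of 20 mm. I convert before sending: -0.001 m is -0.05.

```bash
cat > fin.py <<'E'
from h import *
import sys
im=save('scene',sys.argv[1])
u=np.array([np.cos(1.742),np.sin(1.742)])
h=cv2.cvtColor(im,cv2.COLOR_RGB2HSV)
m=(h[...,0]>100)&(h[...,0]<125)&(h[...,1]>140);m[:220]=0;m[285:]=0;m[:,:265]=0;m[:,365:]=0
r,c=np.nonzero(m);print('fin px',len(r),r.mean(),c.mean(),'u',ray('scene',(r.mean(),c.mean()),.055)[:2]@u)
E
python3 fin.py s1.png; python3 -m jog '[0,-0.05,0,0.1,0,0,0,0.1,0,0,0,0.1,0,0,0,0.1,0,0,0,0.1]'; python3 st.py; python3 fin.py s2.png
```

```text
fin px 80 243.7375 304.1375 u 0.011710083092549228
time: 16.68
tool_pos: [0.5158, 0.1933, 0.0473]
tcp_rot: [1.657, 2.669, -0.004]
wrist_force: [-3.7, -7.0, 1.4]
width: 0.133
grip_force: 74.1
t 16.675 p [0.5158 0.1933 0.0473] yaw 0.4596 cam~ 1.282 F [-3.6752 -7.0163  1.4128] T [-0.8889  0.5469  0.0209] q6 -0.144
fin px 75 243.37333333333333 303.46666666666664 u 0.013095382640189848
```

The cartridge moved 1.4 mm in 0.5 rad, so the hook has caught the pin. Continuing.

```bash
python3 -m jog '[0,0,0,0.1,0,0,0,0.1,0,0,0,0.1,0,0,0,0.1]'; python3 st.py; python3 -m jog '[0,0,0,0.1,0,0,0,0.1,0,0,0,0.1,0,0,0,0.1]'; python3 st.py; python3 fin.py s3.png
```

```text
time: 17.23
tool_pos: [0.5152, 0.1931, 0.0473]
tcp_rot: [2.154, 2.286, -0.005]
wrist_force: [-7.0, -7.1, 2.8]
width: 0.133
grip_force: 74.5
t 17.225 p [0.5152 0.1931 0.0473] yaw 0.0595 cam~ 1.682 F [-6.9786 -7.1374  2.8313] T [-0.9441  0.7612  0.1101] q6 0.256
time: 17.73
tool_pos: [0.5145, 0.1932, 0.0473]
tcp_rot: [2.566, 1.813, -0.007]
wrist_force: [-7.8, -7.1, 3.9]
width: 0.13
grip_force: 74.8
t 17.725 p [0.5145 0.1932 0.0473] yaw -0.3405 cam~ 2.083 F [-7.7666 -7.0897  3.8942] T [-0.8505  1.0173  0.1104] q6 0.656
fin px 75 243.48 301.94666666666666 u 0.015658231648629437
```

To row units: -0.0026 m is -0.13, -0.0012 m is -0.06.

```bash
python3 -m jog '[-0.13,-0.06,0,0,0,0,0,0.05]' >/dev/null; python3 st.py; python3 -m jog '[0,0,0,0.05]'>/dev/null; python3 st.py;  python3 -m jog '[0,0,0,0.05]'>/dev/null; python3 st.py; python3 -m jog '[0,0,0,0.05]'>/dev/null; python3 st.py
```

```text
t 18.025 p [0.5145 0.1932 0.0473] yaw -0.3891 cam~ 2.131 F [-3.7584  0.2594 -2.2988] T [0.1455 0.4387 0.0769] q6 0.702
t 18.15 p [0.5144 0.1932 0.0473] yaw -0.4393 cam~ 2.181 F [-3.3836 -0.7286 -0.9468] T [0.1317 0.5507 0.0537] q6 0.752
t 18.275 p [0.5144 0.1932 0.0473] yaw -0.4892 cam~ 2.231 F [-4.419   0.4506 -0.2113] T [0.1362 0.5658 0.064 ] q6 0.802
t 18.4 p [0.5142 0.1933 0.0473] yaw -0.5392 cam~ 2.281 F [-3.8106  1.6577 -0.3033] T [0.164  0.5757 0.1202] q6 0.852
```

```bash
for k in 1; do :; done; python3 -m jog '[0,0,0,0.05]' >/dev/null; python3 st.py; python3 -m jog '[0,0,0,0.05]'>/dev/null; python3 st.py;  python3 -m jog '[0,0,0,0.05]'>/dev/null; python3 st.py; python3 fin.py s4.png
```

```text
t 18.525 p [0.5142 0.1933 0.0473] yaw -0.5891 cam~ 2.331 F [-3.7665  0.2937 -0.243 ] T [0.1754 0.5952 0.1509] q6 0.902
t 18.65 p [0.5141 0.1933 0.0473] yaw -0.639 cam~ 2.381 F [-5.055   0.9907 -0.3556] T [0.1504 0.687  0.2547] q6 0.952
t 18.775 p [0.5141 0.1934 0.0473] yaw -0.689 cam~ 2.431 F [-5.2639  1.8972 -0.7159] T [0.2119 0.6735 0.2032] q6 1.002
fin px 81 243.7283950617284 301.48148148148147 u 0.01630698888595726
```

```bash
python3 -m jog '[0,0,0,0.04]' >/dev/null; python3 st.py; python3 -m jog '[0,0,0,0.04]'>/dev/null; python3 st.py
```

```text
t 18.95 p [0.514  0.1934 0.0473] yaw -0.7279 cam~ 2.47 F [-5.6999  2.0906  1.4822] T [0.2489 0.7219 0.2373] q6 1.041
t 19.075 p [0.514  0.1934 0.0473] yaw -0.7681 cam~ 2.51 F [-5.7801  1.6151  2.1447] T [0.2889 0.8127 0.2605] q6 1.081
```

Torque has climbed from about 0.06 to about 0.24 N m between 2.23 and 2.51 rad, so the bar is firm and I stop turning. Release and rise.

```bash
python3 -m jog '[0,0,0,0,0,0,0,0,0,0,0,0]' 0.35; python3 st.py; python3 -m jog '[0,0,-2.5,0,0,0,-2.5,0,0,0,-1.5,0,0,0,0,0]'; python3 fin.py s5.png; python3 - <<'E'
from h import *
i=bot.camera_info('wrist');im=save('wrist','w10.png');h=cv2.cvtColor(im,cv2.COLOR_RGB2HSV)
m=((h[...,0]<8)|(h[...,0]>172))&(h[...,1]>150)
n,l,st,c=cv2.connectedComponentsWithStats(m.astype(np.uint8));m=l==1+np.argmax(st[1:,4])
P=np.array([ray('wrist',rc,.071,i)[:2] for rc in zip(*np.nonzero(m))])
d=np.linalg.eigh(np.cov(P.T))[1][:,1];print('bar',P.mean(0),'cam',(3.313-np.arctan2(d[1],d[0]))%np.pi)
for t,z in(('bar_end',.058),('hook',0),('fin',.053),('pin',.03),('timer',0),('weight_brass',0)):
    for r in bot.spot_point('wrist',t)[:2]: print(t,round(r['conf'],2),ray('wrist',r['pixel'],z,i))
E
```

```text
time: 19.45
tool_pos: [0.5151, 0.1928, 0.0466]
tcp_rot: [2.892, 1.228, 0.003]
wrist_force: [-0.7, -0.2, 0.0]
width: 0.351
grip_force: 0.0
t 19.45 p [0.5151 0.1928 0.0466] yaw -0.7677 cam~ 2.51 F [-0.7472 -0.2101  0.0323] T [-0.0006  0.036   0.0226] q6 1.081
time: 19.95
tool_pos: [0.5168, 0.1934, 0.1795]
tcp_rot: [2.891, 1.227, 0.012]
wrist_force: [0.8, -0.5, 0.3]
width: 0.349
grip_force: 0.0
fin px 75 243.28 301.48 u 0.01659118814452952
bar [0.51624004 0.19582514] cam 2.5177475649551786
bar_end 0.79 [0.53449885 0.21460925 0.058     ]
hook 0.75 [0.51325782 0.1949376  0.        ]
hook 0.3 [0.52235319 0.1386211  0.        ]
fin 0.75 [0.52970944 0.11011567 0.053     ]
fin 0.72 [0.44500051 0.35741454 0.053     ]
pin 0.63 [0.51893243 0.16841139 0.03      ]
pin 0.43 [0.52258048 0.20009115 0.03      ]
weight_brass 0.74 [0.73496517 0.16048468 0.        ]
```

```bash
python3 -c "
from workcell import bot
print(bot.finish_job())"
```

```text
the job is handed in; nothing more can be done
None
```

The cartridge is docked and the job is handed in: the hook caught the pin and drew the cartridge in, and I stopped turning at about 2.51 rad, where the bar had pulled up firm at roughly 0.22–0.24 N m; no verdict came back.

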